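# Fit the cable bobbin and snap its cap on

## Robot

A 6-joint arm with a two-finger parallel gripper is mounted at the origin on the work surface. World frame = base frame: x ahead of the robot, y to its left, z up, the work surface at z = 0. Lengths are in m, angles in rad, forces in N, time in s.
With the tool pointing down it reaches from about 0.375 to 0.9 m from the base axis. Payload 3.1 kg.
Tool frame: the origin (TCP) lies on the centre line of the jaws, within the pads' length; the fingertips stand 22 mm ahead of it and the grasp point (between the pads) lies 3 mm ahead of it; z points along the fingers, x is the direction in which the jaws open and shut, and the axes are right-handed (so a half turn about z gives the same grasp; the last joint's range is limited). The gripper opens to 87 mm and grips with 3 to 60 N. Pads are 19 mm wide; open, the fingers measure 117 mm over their backs; the gripper's body (75 mm by 190 mm) begins 51 mm behind the grasp point.
Start: joints at [-1.433, 0.527, 1.433, -0, 1.181, -0.178], TCP at [0.195, -0.594, 0.245] pointing down, gripper open.
Joint ranges: [-3.08, 3.08], [-0.75, 2.2], [0.22, 2.44], [-1.43, 4.57], [0, 2.65], [-2.85, 2.85]. Speed limits (rad/s): [2.79, 2.79, 3.14, 3.14, 3.14, 3.14].

## Interface

Orientations are given as a unit quaternion [x, y, z, w].
In Python, from rig import robot, camera, order gives the robot as it stands.
- The arm moves only by the shell command python3 -m pendant 'ROWS' [OPENING] [FORCE]. ROWS is JSON, a list of rows, each a list of 2 entries, a list of its own where there are three numbers: the shift along the tool's x, y, z in mm, then the turn about the tool's z in degrees. A call has 1 to 8 rows; each row shifts and turns the commanded pose from where the row before left it, along the tool's axes as they then stand; what a row does not reach is not made up. A row lasts 1/8 s, in which the tool goes at most 62.5 mm and 10.7 degrees, less where a joint would pass 70% of its speed; a pose out of reach is approached as far as the arm can. A call with a gripper value outside its range is refused whole. OPENING is the finger opening in mm, from 0 to 87, set as the call begins (- or left out, the last holds). The fingers move at their own pace and stop on an object; FORCE is the grip in N (left out, the last holds). Time passes only in rows, so rows that do not move let the fingers close. It gives the time, the measured TCP pose, the force and the opening at its end, in the units of the state.
- robot.get_obs(): the state, without advancing time (a new reading comes with each control period).
- camera(name): name is "scene" or "top" or "wrist"; returns a dict with "pixels" (400x640x3 uint8, blue, green, red), "mtx" (3x3 intrinsics, pixels), "k1" (the pictures are not rectified: a ray, as slopes to the right and down, at radius r is drawn at 1 + k1 r^2 times it, then the intrinsics apply), "R" (3x3) and "t" (3): a world point X has camera coordinates R X + t. Camera axes: x right, y down, z forward; pixel columns grow to the right and rows downward; lengths in m; the calibration is good to about 2 mm. A picture is of the moment at which its call begins. There is no depth.
- order.hand_in(): hands the job in, once; it reports no verdict.
The state is a dict: "time": time; "q": joint angles; "joint_velocities": joint speeds; "joint_torque": joint torques, N m; "position": TCP position; "tool_rot": TCP orientation; "ft_force": force on the tool from outside, world axes, zero at the start; "moment": the same for the moment, N m; "grip_width": finger opening in m.
Only numpy, scipy, OpenCV 4.12 (cv2) and the standard library are available. Lean on these libraries where they do the work, as an engineer would, in place of code of your own. Each camera call takes 0.05 s, during which the arm holds its last target. There are 200 camera calls.

## Task

Slide the flanged cable bobbin all the way down onto the stud of the white triangular stand, then press the snap cap onto the top of the stud until it clicks past the catch and is fully home. Do not let go after the click: finish with the fingers still on the cap, firmly pressing it down against the stud. Leave everything else on the desk where it is.

Things in the scene. Friction and masses are not known exactly. Their poses are not given: they have to be found in the camera images.
- stand: White cable stand, fixed to the desk: a rounded triangle about 120 x 130 mm, 42 mm tall including its black top plate, with an upright metal stud in its middle. Origin at the centre of its underside, z up.
- stud_foot (a point): Foot of the stud, on its axis, on the black top plate, 42 mm above the desk; z up. The stud is stepped: a shaft 24 mm thick and 36 mm tall with a chamfered upper end, then a neck 16 mm thick and 22 mm tall. Four sprung steel balls bulge from the neck to 24 mm across, centres 46.5 mm above this point; the bobbin passes freely over them.
- stud_top (a point): Centre of the flat top of the stud, 100 mm above the desk; z up. A cap pushed straight down meets the balls with its underside about 7 mm below this point; the resistance peaks near 8 to 12 N at 8 to 9 mm, then drops away (the click), the cap pulling itself down from 13 to 17 mm, and rises again at 20 mm, where the cap's ceiling lands on the stud: fully home, 3 mm clear of the bobbin.
- stud: The stud itself (see stud_foot and stud_top), fixed to the stand. Origin at its foot, z up along its axis.
- bobbin: Grey plastic cable bobbin, loose, bore upright: flanges 60 mm wide and 5 mm thick at top and bottom, hub 44 mm, 35 mm tall, through bore 27 mm; 40 to 80 g. Origin at the centre of its underside, z along the bore. Grip it across the flanges. Fully down, its underside is at stud_foot and its top 1 mm below the top of the stud's 24 mm shaft.
- cap: Grey plastic snap cap, loose, standing open side down: a round cup 34 mm in diameter, 28 mm tall, closed on top; about 30 g. Cavity 26 mm wide and 20 mm deep; a lip 2.5 mm tall narrows its mouth to 20 mm. Origin at the centre of its open underside, z towards the closed top.
- remote: Bystander, loose on the desk: white remote control, 145 x 46 x 20 mm, long side along its x. Origin at the centre of its underside.
- adapter: Bystander, loose on the desk: white power adapter with its pins up, 80 x 50 x 64 mm, long side along its x. Origin at the centre of its underside.
- mug: Bystander, loose on the desk: white mug, 82 mm wide, 92 mm tall, handle at +y. Origin at the centre of its underside.
- jarlid: Bystander, loose on the desk: flat white jar lid, 68 mm in diameter, 14 mm tall, closed and plain (not the cap). Origin at the centre of its underside.
- tape: Bystander, loose on the desk: plain grey ring of tape, 72 mm in diameter, 52 mm hole, 19 mm tall, no flanges (not the bobbin). Origin at the centre of its underside.
- pen: Bystander, loose on the desk: black pen, 135 mm along its y, 12 mm wide, 10 mm tall. Origin at the centre of its underside.
- bowl: Bystander, loose on the desk: clear glass bowl, 130 mm wide, 50 mm tall. Origin at the centre of its underside.
Mind the look-alikes: they are no part of the job. Leave any orange or red look-alike of the cap alone.

How it is judged:
By the outcome, as a careful person would: the job done as asked, in the order asked, and still so for the second after the job is handed in, while the arm keeps its last pose, push and grip.
It also fails if it takes over 58 s, if anything falls off the work surface, if the arm or the gripper's body presses on something with over 40 N, if the wrist force passes 120 N, or if a joint passes its speed limit or range.

## Working session

There is one attempt and no reset: what is moved stays moved. The work goes in short steps, Python scripts to look and compute and a shell command to move; the robot and the scene stay as the last step left them, time stands still between calls to the robot, and variables do not carry over. Pictures are saved under pics/ and viewed, about 8 in all and at most 12, crops included, and the job is handed in when it is done.

```bash
ls; mkdir -p pics; cat > h.py <<'E'
import numpy as np, cv2, sys
from rig import robot, camera, order
from scipy.spatial.transform import Rotation as Ro
def snap(name,fn):
    c=camera(name); cv2.imwrite(f'pics/{fn}.png',c['pixels']); np.savez(f'pics/{fn}.npz',**{k:c[k] for k in('mtx','k1','R','t')}); return c
def load(fn): return dict(np.load(f'pics/{fn}.npz'))
def ray(c,u,v):
    d=np.linalg.inv(c['mtx'])@[u,v,1]; r=np.hypot(d[0],d[1]); s=r
    for _ in range(30): s=r/(1+float(c['k1'])*s*s)
    d=np.array([d[0]*s/r,d[1]*s/r,1]) if r>0 else d
    return -c['R'].T@c['t'], c['R'].T@d
def onz(c,u,v,z):
    o,d=ray(c,u,v); return o+d*(z-o[2])/d[2]
def proj(c,X):
    p=c['R']@np.array(X)+c['t']; x=p[:2]/p[2]; x=x*(1+float(c['k1'])*(x@x)); return (c['mtx']@[x[0],x[1],1])[:2]
def tool(X):
    "world point -> mm offset in tool axes from TCP"
    o=robot.get_obs(); return Ro.from_quat(o['tool_rot']).inv().apply(np.array(X)-o['position'])*1000
E
python3 - <<'E'
from h import *
a=snap('top','top0'); b=snap('scene','scene0')
o=robot.get_obs(); print(o)
cv2.imwrite('pics/both.png',np.vstack([cv2.resize(a['pixels'],(480,300)),cv2.resize(b['pixels'],(480,300))]))
for c in(a,b): print(-c['R'].T@c['t'],c['R'][2],c['mtx'][0,0],c['k1'])
E
```

```text
pics
{'time': 0.1, 'q': array([-1.43251776e+00,  5.28368516e-01,  1.43374571e+00, -5.34907377e-06,
        1.18140098e+00, -1.78521118e-01]), 'joint_velocities': array([-0.00124874, -0.00119214, -0.00386423,  0.00032681,  0.00142856,
        0.00027406]), 'joint_torque': array([-8.24945491e-04, -4.40985489e+01, -1.77150786e+01,  6.33960497e-02,
        5.33821760e-02, -3.60972274e-05]), 'position': array([ 0.19463416, -0.59328734,  0.24368138]), 'tool_rot': array([ 8.09792511e-01, -5.86715575e-01, -6.67695246e-04, -6.91550151e-04]), 'ft_force': array([0.02836188, 0.2080425 , 0.62847806]), 'moment': array([ 0.02698137, -0.00129031,  0.00406813]), 'grip_width': 0.0872811385506144}
[0.31309959 0.00333621 1.33191585] [ 0.22174502 -0.01277459 -0.975021  ] 475.5512643398072 0.04078940866293145
[ 1.28027927 -0.6495315   1.02232906] [-0.52010635  0.49557853 -0.69562296] 414.9613561108929 -0.08934092386948841
```

View pics/top0.png

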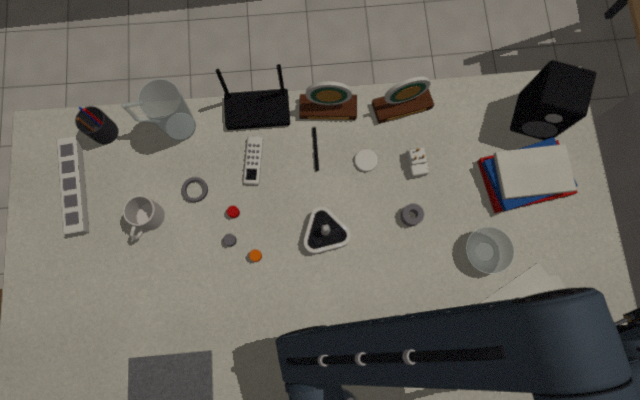

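View pics/scene0.png

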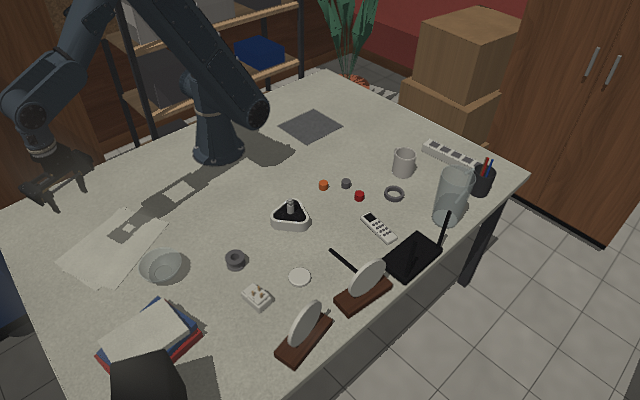

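Top view: the bobbin candidates are (412,215), small with flanges, and the ring at (195,190), a wide thin ring and so the tape. The cap candidates are grey (229,240), red (233,212) and orange (255,256); grey fits. The stand is at (326,230). I'll confirm with one enlarged composite.

```bash
python3 - <<'E'
from h import *
a=cv2.imread('pics/top0.png'); b=cv2.imread('pics/scene0.png')
def cr(im,u,v): return cv2.resize(im[v-20:v+20,u-25:u+25],None,fx=5,fy=5,interpolation=cv2.INTER_CUBIC)
cv2.imwrite('pics/crop1.png',np.vstack([np.hstack([cr(a,*p) for p in((412,215),(229,240),(326,230))]),np.hstack([cr(b,*p) for p in((236,260),(346,184),(290,212))])]))
A,B=load('top0'),load('scene0')
for n,p,q,z in(('bob',(412,215),(236,260),.0175),('cap',(229,240),(346,183),.014),('stud_top',(325,229),(290,201),.1)):
    print(n,onz(A,*p,z).round(3),onz(B,*q,z).round(3))
E
```

```text
bob [ 0.534 -0.286  0.018] [ 0.538 -0.283  0.018]
cap [0.507 0.229 0.014] [0.509 0.229 0.014]
stud_top [ 0.502 -0.037  0.1  ] [ 0.516 -0.044  0.1  ]
```

View pics/crop1.png

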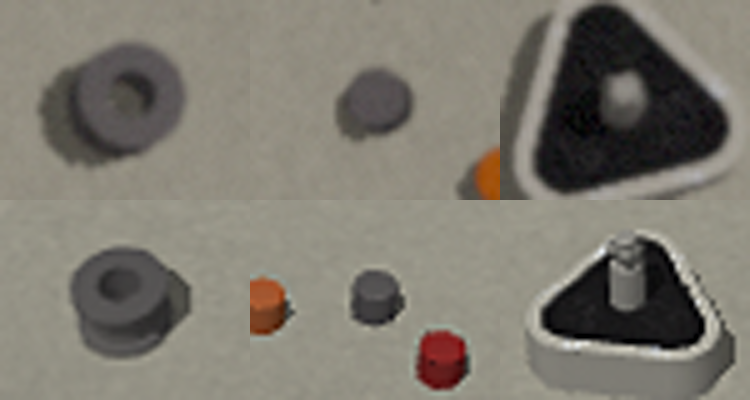

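The crop confirms it: the bobbin is flanged at both ends, the grey cap sits between the orange and red look-alikes, and the stud is stepped.

```bash
python3 - <<'E'
from h import *
A,B=load('top0'),load('scene0')
for n,p,q,z in(('bob',(413,214),(235.4,256.6),.035),('cap',(230.2,239.4),(346.2,180),.028),('stud_top',(326.8,226.4),(290,199.6),.1),('red',(233,212),(360,192),.028),('orange',(255.5,255.5),(323,182),.028),('adapter',(419,157),(258,292),.05)):
    a,b=onz(A,*p,z),onz(B,*q,z); print(n,a.round(3),b.round(3),'tool',tool((a+b)/2).round(0))
print(Ro.from_quat(robot.get_obs()['tool_rot']).as_matrix().round(3))
c=camera('wrist'); print(c['mtx'][0,0], Ro.from_quat(robot.get_obs()['tool_rot']).inv().apply(-c['R'].T@c['t']-robot.get_obs()['position']), c['R']@Ro.from_quat(robot.get_obs()['tool_rot']).as_matrix())
E
```

```text
bob [ 0.534 -0.286  0.035] [ 0.538 -0.283  0.035] tool [-187. -421.  209.]
cap [0.506 0.223 0.028] [0.508 0.229 0.028] tool [-681. -552.  217.]
stud_top [ 0.509 -0.043  0.1  ] [ 0.51 -0.04  0.1 ] tool [-426. -471.  145.]
red [0.582 0.212 0.028] [0.587 0.219 0.028] tool [-647. -622.  217.]
orange [0.456 0.156 0.028] [0.459 0.158 0.028] tool [-631. -484.  217.]
adapter [ 0.691 -0.32   0.05 ] [ 0.696 -0.315  0.05 ] tool [-107. -560.  194.]
[[ 0.312 -0.95  -0.   ]
 [-0.95  -0.312  0.002]
 [-0.002 -0.    -1.   ]]
306.2368917450841 [-0.00019781 -0.08423761 -0.1412553 ] [[ 9.99999785e-01  4.32297144e-04  4.94071573e-04]
 [-2.62463363e-04  9.53087099e-01 -3.02696073e-01]
 [-6.01747890e-04  3.02695878e-01  9.53087007e-01]]
```

```bash
python3 -m pendant '[[[-10,-25,0],0],[[-20,-45,0],0],[[-20,-45,5],0],[[-20,-45,10],0],[[-20,-45,10],0],[[-20,-45,10],0],[[-20,-45,10],0],[[-20,-45,10],0]]' 87 20
python3 -m pendant '[[[-18,-40,10],0],[[-14,-30,10],0],[[-5,-11,0],0],[[0,0,0],0],[[0,0,0],0]]'
python3 - <<'E'
from h import *
snap('wrist','w1'); print(tool([.536,-.2845,.035]).round(1), robot.get_obs()['ft_force'])
E
```

```text
time: 1.15
position: [0.4721, -0.3442, 0.189]
tool_rot: [0.81, -0.587, -0.0, -0.0]
ft_force: [0.7, 0.3, 0.2]
grip_width: 0.0868
time: 1.78
position: [0.5359, -0.2861, 0.17]
tool_rot: [0.809, -0.587, 0.0, 0.0]
ft_force: [0.3, 0.1, -0.3]
grip_width: 0.0867
[ -1.7  -0.7 135. ] [-0.07549879 -0.34240749  0.36884937]
```

View pics/w1.png

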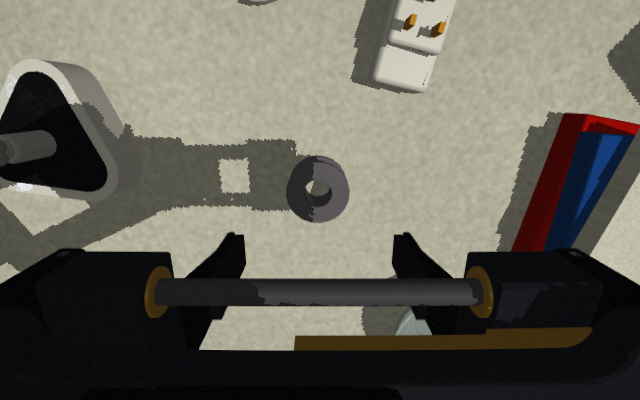

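The wrist picture shows the bobbin's top flange centred at about (318,190) and about 62 px wide, between the jaws. The stand is at the left edge and the adapter is well clear, behind.

```bash
python3 - <<'E'
from h import *
c=load('w1'); im=cv2.imread('pics/w1.png')
X=onz(c,318,190,.035); print(X.round(4), tool(X).round(1))
t=np.linspace(0,2*np.pi,60)
print([proj(c,X+[.03*np.cos(a),.03*np.sin(a),0]).round(0) for a in (0,1.57,3.14,4.71)])
for r,z in((.03,.035),(.0135,.035)):
    cv2.polylines(im,[np.array([proj(c,[X[0]+r*np.cos(a),X[1]+r*np.sin(a),z]) for a in t]).round().astype(int)],True,(0,255,0),1)
cv2.imwrite('pics/w1o.png',cv2.resize(im[140:240,250:400],None,fx=4,fy=4,interpolation=cv2.INTER_CUBIC))
E
```

```text
[ 0.5389 -0.2846  0.035 ] [ -0.8  -3.5 135. ]
[array([328., 160.]), array([287., 180.]), array([308., 218.]), array([348., 199.])]
```

View pics/w1o.png

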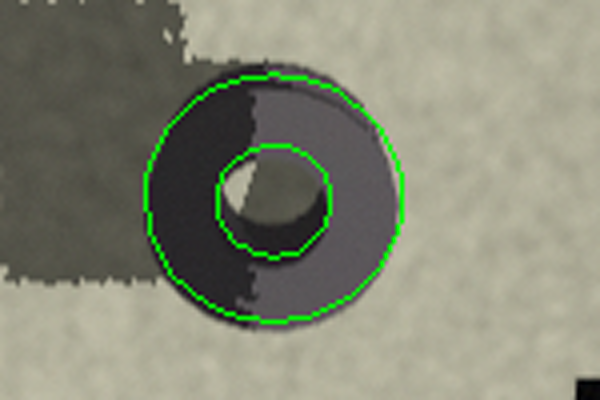

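The overlay fits, about 1.5 px high and 1 px to the right. Going down with that correction applied.

```bash
python3 -m pendant '[[[-2,-2,20],0],[[0,0,30],0],[[0,0,30],0],[[0,0,30],0],[[0,0,20],0],[[0,0,10],0],[[0,0,5],0],[[0,0,0],0]]' 87 20
python3 -m pendant '[[[0,0,0],0],[[0,0,0],0],[[0,0,0],0],[[0,0,0],0],[[0,0,0],0],[[0,0,0],0],[[0,0,0],0]]' 50 20
```

```text
time: 2.82
position: [0.5381, -0.2828, 0.025]
tool_rot: [0.81, -0.587, 0.0, 0.0]
ft_force: [0.2, -0.0, -0.4]
grip_width: 0.0869
time: 3.7
position: [0.538, -0.2827, 0.0249]
tool_rot: [0.81, -0.587, 0.0, 0.0]
ft_force: [-0.1, -0.1, 3.7]
grip_width: 0.0581
```

```bash
python3 -m pendant '[[[0,0,-5],0],[[0,0,-10],0],[[0,0,-25],0],[[0,0,-35],0],[[0,0,-35],0],[[0,0,-35],0],[[0,0,0],0]]'
python3 - <<'E'
from h import *
snap('wrist','w2'); print(tool([.5095,-.0415,.1]).round(1), tool([.4335,-.066,.1]).round(1))
im=cv2.imread('pics/w2.png'); cv2.imwrite('pics/w2c.png',im)
E
```

```text
time: 4.58
position: [0.5394, -0.2837, 0.1731]
tool_rot: [0.81, -0.587, 0.004, 0.0]
ft_force: [0.3, 0.8, -1.1]
grip_width: 0.0582
[-238.5  -47.7   70.6] [-238.9   32.1   70.5]
```

View pics/w2.png

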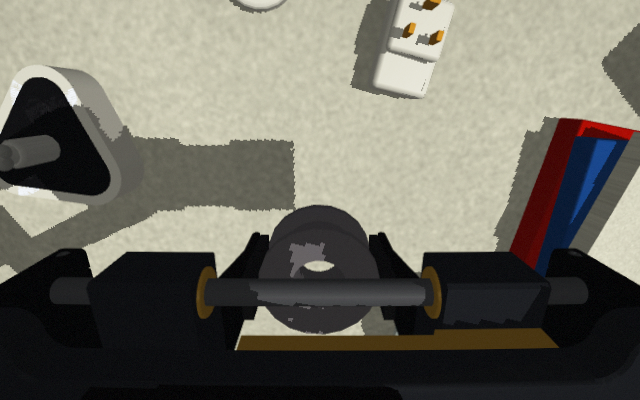

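The bobbin is held between the jaws, and the stand is visible on the left. I'll move to where the wrist camera sees the stud ahead of the held bobbin, then overlay the expected geometry.

```bash
python3 -m pendant '[[[-15,2,0],0],[[-35,5,0],0],[[-45,6,0],0],[[-45,6,0],0],[[-45,6,0],0],[[-35,5,0],0],[[-19,2,0],0],[[0,0,0],0]]'
python3 -m pendant '[[[0,0,0],0],[[0,0,0],0]]'
cat > ov.py <<'E'
from h import *
def ov(im,c,C,r,z,col):
    t=np.linspace(0,2*np.pi,60)
    cv2.polylines(im,[np.array([proj(c,[C[0]+r*np.cos(a),C[1]+r*np.sin(a),z]) for a in t]).round().astype(int)],True,col,1)
E
python3 - <<'E'
from ov import *
c=snap('wrist','w3'); o=robot.get_obs(); p=o['position']; print(p,o['tool_rot'])
im=cv2.resize(c['pixels'],None,fx=1,fy=1).copy()
ov(im,c,p,.03,p[2]+.010,(0,255,0)); ov(im,c,p,.03,p[2]-.025,(0,255,255))
S=[.5095,-.0415]
ov(im,c,S,.008,.1,(0,0,255)); ov(im,c,S,.012,.042,(0,0,255)); ov(im,c,S,.012,.078,(0,0,255))
cv2.imwrite('pics/w3o.png',cv2.resize(im[:,140:500],None,fx=1.5,fy=1.5,interpolation=cv2.INTER_CUBIC))
E
```

```text
time: 5.62
position: [0.4319, -0.0642, 0.169]
tool_rot: [0.81, -0.586, -0.001, 0.0]
ft_force: [0.5, -0.1, -0.6]
grip_width: 0.058
time: 5.88
position: [0.434, -0.0665, 0.1695]
tool_rot: [0.809, -0.587, 0.001, -0.0]
ft_force: [1.1, 0.1, -0.9]
grip_width: 0.0575
[ 0.43378198 -0.06641831  0.16952743] [ 8.09440358e-01 -5.87201885e-01  4.99137449e-04 -5.57549891e-05]
```

View pics/w3o.png

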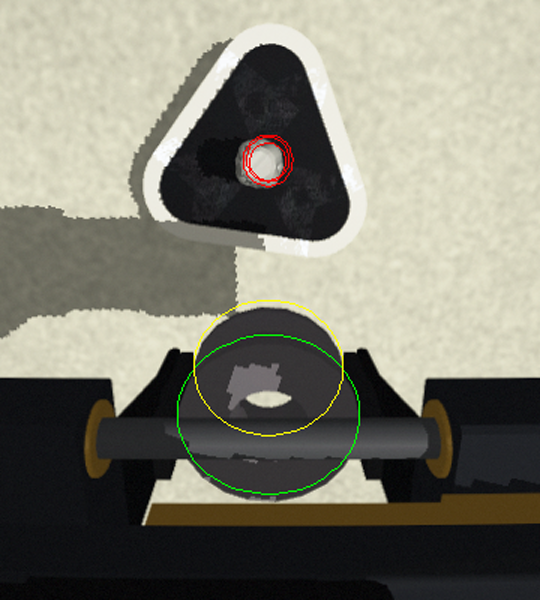

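```bash
python3 - <<'E'
from ov import *
im=cv2.imread('pics/w3.png'); c=load('w3')
a=cv2.resize(im[85:130,285:350],None,fx=8,fy=8,interpolation=cv2.INTER_CUBIC)
b=cv2.resize(im[195:345,235:405],None,fx=3,fy=3,interpolation=cv2.INTER_CUBIC)
b=cv2.convertScaleAbs(b,alpha=2.2)
w=max(a.shape[1],b.shape[1]); b=b[:, :]
h=600; out=np.zeros((600,800,3),np.uint8); a=a[:220]; out[:a.shape[0],:520]=a; 
bb=cv2.resize(b,None,fx=.83,fy=.83); out[222:222+min(378,bb.shape[0]),:bb.shape[1]]=bb[:378]
cv2.imwrite('pics/w3z.png',out)
E
```

```text
(no output)
```

View pics/w3z.png

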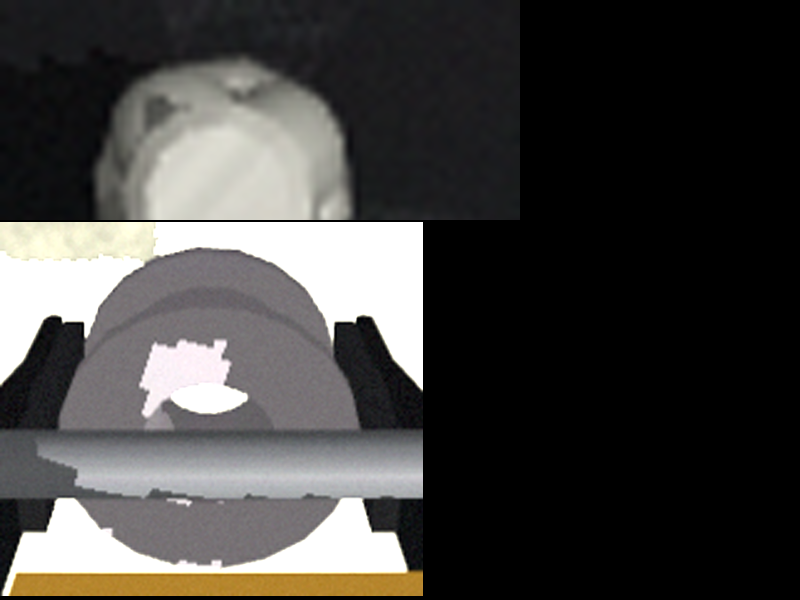

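```bash
python3 - <<'E'
from ov import *
from scipy.optimize import least_squares
c=load('w3'); p=np.array([ 0.43378198,-0.06641831,0.16952743]); M=Ro.from_quat([ 8.09440358e-01,-5.87201885e-01,4.99137449e-04,-5.57549891e-05]).as_matrix()
T=np.linspace(0,2*np.pi,181)
def circ(x,y,z,r,tilt):
    L=np.array([np.r_[r*np.cos(a),r*np.sin(a),z] for a in T]); L=Ro.from_euler('x',tilt).apply(L)+[x,y,0]
    return np.array([proj(c,p+M@l) for l in L])
def f(v):
    x,y,z,t=v; b=circ(x,y,z,.03,t); u=circ(x,y,z-.035,.03,t)
    return np.array([b[:,1].min(),u[:,1].max(),u[:,1].min(),u[:,0].min(),u[:,0].max(),b[:,0].min(),b[:,0].max()])
obs=np.array([205.4,333.6,229,259.1,379.6,270.3,368.3])
s=least_squares(lambda v:np.r_[(f(v)-obs),v[3]/.05],[0,0,.025,0],x_scale=[1e-3,1e-3,1e-3,1e-2]); print(s.x,s.fun.round(1))
X=onz(c,313.2,109,.1); print('stud',X, (M.T@(X-p)*1000).round(1))
E
```

```text
[ 0.00039969  0.00364554  0.02597653 -0.01076855] [-0.  -0.   0.   0.3 -0.2 -0.4  0.2 -0.2]
stud [ 0.50756362 -0.03866111  0.1       ] [ -3.5 -78.7  69.6]
```

```bash
python3 -m pendant '[[[-1,-10,0],0],[[-1,-20,0],0],[[-1,-25,0],0],[[-1,-20,0],0],[[0,-7,0],0],[[0,0,0],0],[[0,0,0],0]]'
python3 -m pendant '[[[0,0,8],0],[[0,0,10],0],[[0,0,8],0],[[0,0,4],0],[[0,0,0],0],[[0,0,0],0]]'
python3 - <<'E'
from ov import *
c=snap('wrist','w4'); o=robot.get_obs(); print(tool([.50756,-.03866,.1]),o['ft_force'],o['position'])
a=cv2.resize(c['pixels'][180:360,235:405],None,fx=3,fy=3,interpolation=cv2.INTER_CUBIC)
cv2.imwrite('pics/w4z.png',cv2.convertScaleAbs(a,alpha=2))
E
```

```text
time: 6.8
position: [0.5087, -0.036, 0.1694]
tool_rot: [0.81, -0.587, -0.001, 0.0]
ft_force: [-0.0, 0.5, -0.2]
grip_width: 0.0584
time: 7.55
position: [0.5098, -0.036, 0.1397]
tool_rot: [0.81, -0.587, 0.0, -0.0]
ft_force: [0.5, -0.1, -0.6]
grip_width: 0.0584
[ 1.74350253  3.01186178 39.75831521] [ 0.18995755 -0.40341001 -0.14934213] [ 0.50985536 -0.03605888  0.13975928]
```

View pics/w4z.png

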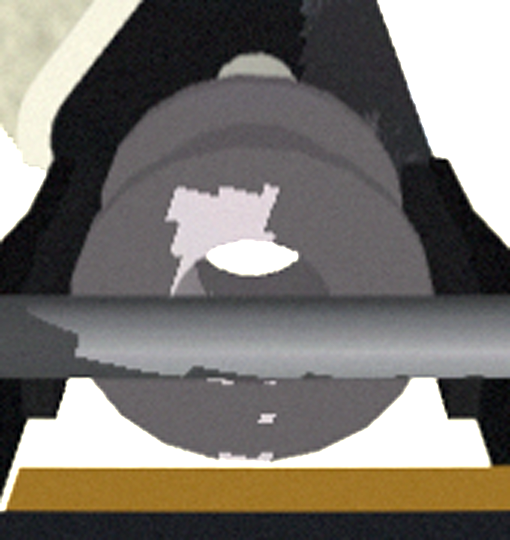

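The shaft shows behind the bobbin at crop x≈258, and the bobbin's centre is at ≈252. That puts the stud ≈1.5 mm to tool +x, which agrees with the numbers. Correcting by that, then down past the balls and neck.

```bash
python3 -m pendant '[[[1.3,-0.6,0],0],[[0,0,4],0],[[0,0,6],0],[[0,0,6],0],[[0,0,6],0],[[0,0,4],0],[[0,0,2],0],[[0,0,0],0]]'
python3 -m pendant '[[[0,0,2],0],[[0,0,2],0],[[0,0,2],0],[[0,0,1],0],[[0,0,0],0]]'
```

```text
time: 8.6
position: [0.5106, -0.0371, 0.1114]
tool_rot: [0.81, -0.587, -0.0, 0.0]
ft_force: [-0.0, -0.8, -0.7]
grip_width: 0.0584
time: 9.22
position: [0.5105, -0.0371, 0.1044]
tool_rot: [0.81, -0.587, -0.0, 0.0]
ft_force: [-0.4, -0.3, -0.6]
grip_width: 0.0581
```

```bash
python3 -m pendant '[[[0,0,1.5],0],[[0,0,1.5],0],[[0,0,1.5],0],[[0,0,1],0],[[0,0,0],0]]'
```

```text
time: 9.85
position: [0.5105, -0.037, 0.0989]
tool_rot: [0.81, -0.587, -0.0, 0.0]
ft_force: [-0.1, 0.1, -0.8]
grip_width: 0.0582
```

```bash
python3 -c "
from h import *
o=robot.get_obs(); print(o['ft_force'],o['moment'],o['position'])"
```

```text
[-0.08939207  0.06268524 -0.82066763] [-0.05178038 -0.00158429 -0.01604539] [ 0.51052152 -0.03703943  0.09894975]
```

Now on the shaft with no contact force. Sliding down.

```bash
python3 -m pendant '[[[0,0,4],0],[[0,0,5],0],[[0,0,5],0],[[0,0,5],0],[[0,0,4],0],[[0,0,3],0],[[0,0,2],0],[[0,0,0],0]]'
python3 -m pendant '[[[0,0,1],0],[[0,0,1],0],[[0,0,1],0],[[0,0,0],0]]'
```

```text
time: 10.85
position: [0.5105, -0.0371, 0.071]
tool_rot: [0.81, -0.587, -0.0, 0.0]
ft_force: [0.5, 0.2, -0.3]
grip_width: 0.0582
time: 11.35
position: [0.5106, -0.0371, 0.068]
tool_rot: [0.81, -0.587, -0.0, 0.0]
ft_force: [-0.1, 1.1, -0.3]
grip_width: 0.0581
```

```bash
python3 -m pendant '[[[0,0,1],0],[[0,0,0],0]]'
python3 -m pendant '[[[0,0,1],0],[[0,0,0.5],0],[[0,0,0],0]]'
```

```text
time: 11.6
position: [0.5105, -0.037, 0.067]
tool_rot: [0.81, -0.587, -0.0, 0.0]
ft_force: [0.2, -0.5, -0.1]
grip_width: 0.0582
time: 11.98
position: [0.5106, -0.0371, 0.0667]
tool_rot: [0.81, -0.587, 0.0, -0.0]
ft_force: [-2.0, 0.2, 9.1]
grip_width: 0.0577
```

Contact is at the expected height, so the bobbin is seated. Release, rise, and go over the cap.

```bash
python3 -m pendant '[[[0,0,-1],0],[[0,0,0],0],[[0,0,0],0],[[0,0,0],0],[[0,0,0],0]]' 87
python3 -m pendant '[[[0,0,-8],0],[[0,0,-15],0],[[0,0,-25],0],[[0,0,-25],0],[[0,0,-20],0],[[0,0,-10],0],[[0,0,0],0]]'
python3 - <<'E'
from h import *
print(tool([.507,.226,.028]).round(1), robot.get_obs()['q'].round(2), robot.get_obs()['position'])
E
```

```text
time: 12.6
position: [0.5106, -0.0371, 0.0664]
tool_rot: [0.81, -0.587, -0.0, 0.0]
ft_force: [0.7, 0.4, -0.4]
grip_width: 0.0863
time: 13.48
position: [0.511, -0.0372, 0.1706]
tool_rot: [0.81, -0.587, 0.001, -0.0]
ft_force: [0.3, -0.3, 0.1]
grip_width: 0.0872
[-251.5  -77.9  142.4] [-0.29  0.49  1.79  0.    0.87  0.96] [ 0.51101477 -0.03715612  0.17061087]
```

```bash
python3 -m pendant '[[[-20,-6,0],0],[[-40,-12,0],0],[[-50,-16,5],0],[[-50,-16,5],0],[[-50,-15,5],0],[[-30,-10,5],0],[[-11,-3,0],0],[[0,0,0],0]]' 60 50
python3 -m pendant '[[[0,0,0],0],[[0,0,0],0]]'
python3 - <<'E'
from ov import *
c=snap('wrist','w5'); o=robot.get_obs(); print(o['position'],tool([.507,.226,.028]).round(1))
im=c['pixels'].copy(); ov(im,c,[.507,.226],.017,.028,(0,255,0))
cv2.imwrite('pics/w5z.png',cv2.resize(im[110:260,220:420],None,fx=4,fy=4,interpolation=cv2.INTER_CUBIC))
E
```

```text
time: 14.48
position: [0.5061, 0.2257, 0.1491]
tool_rot: [0.81, -0.586, -0.0, 0.001]
ft_force: [-0.2, -0.6, 0.1]
grip_width: 0.0601
time: 14.72
position: [0.5068, 0.2245, 0.1497]
tool_rot: [0.809, -0.587, 0.0, 0.0]
ft_force: [-0.5, 0.4, -0.6]
grip_width: 0.06
[0.50677639 0.22465914 0.14971957] [ -1.2  -0.6 121.7]
```

View pics/w5z.png

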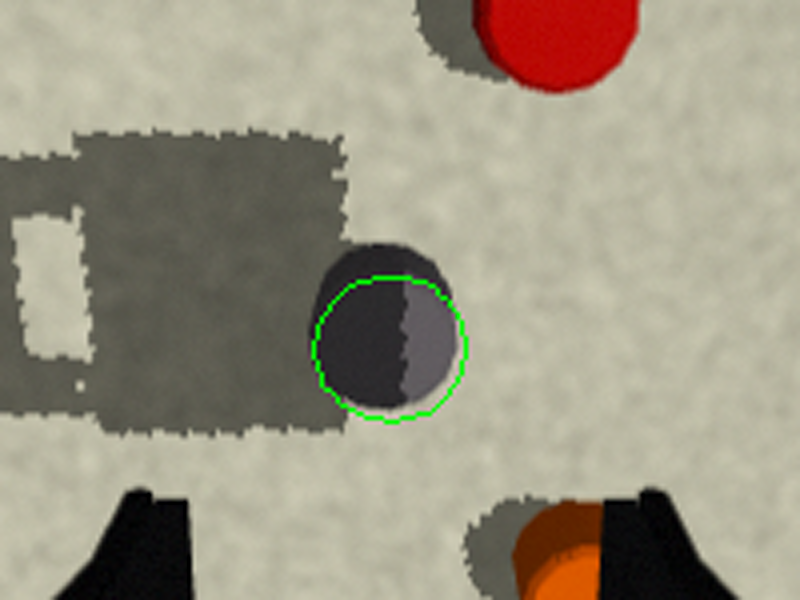

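The grey cap's top disc is centred near crop (385,335), about 1.2 mm left of and 3 mm above the overlay. Red is at upper right and orange at lower right, both clear of the finger paths. Going down.

```bash
python3 -m pendant '[[[-2.3,-2.5,10],0],[[0,0,25],0],[[0,0,30],0],[[0,0,30],0],[[0,0,15],0],[[0,0,9],0],[[0,0,4.5],0],[[0,0,0],0]]' 60 50
python3 -m pendant '[[[0,0,0],0],[[0,0,0],0],[[0,0,0],0],[[0,0,0],0],[[0,0,0],0],[[0,0,0],0]]' 20 50
```

```text
time: 15.78
position: [0.5085, 0.2288, 0.0264]
tool_rot: [0.81, -0.587, 0.0, -0.0]
ft_force: [-0.6, 0.5, -0.4]
grip_width: 0.0599
time: 16.52
position: [0.5083, 0.2287, 0.0263]
tool_rot: [0.81, -0.587, 0.0, -0.0]
ft_force: [-0.7, 0.5, 4.0]
grip_width: 0.0332
```

```bash
python3 -c "
from h import *
o=robot.get_obs(); print(o['position'], o['ft_force'])"
```

```text
[0.5083207  0.22873975 0.02631443] [-0.68724107  0.45461162  3.96802518]
```

```bash
python3 -m pendant '[[[0,0,-5],0],[[0,0,-15],0],[[0,0,-30],0],[[0,0,-35],0],[[0,0,-30],0],[[0,0,-20],0],[[0,0,-5],0],[[0,0,0],0]]'
python3 -m pendant '[[[15,10,0],0],[[35,22,0],0],[[45,29,0],0],[[45,29,0],0],[[45,29,0],0],[[40,26,0],0],[[20,13,0],0],[[9,6,0],0]]'
python3 -m pendant '[[[0,0,0],0],[[0,0,0],0],[[0,0,0],0]]'
python3 - <<'E'
from ov import *
c=snap('wrist','w6'); o=robot.get_obs(); p=o['position']; print(p,o['tool_rot'],tool([.5075,-.0387,.1]).round(1))
im=c['pixels']
a=cv2.resize(im[80:140,270:370],None,fx=5,fy=5,interpolation=cv2.INTER_CUBIC)
b=cv2.convertScaleAbs(cv2.resize(im[210:330,260:380],None,fx=5,fy=5,interpolation=cv2.INTER_CUBIC),alpha=2.2)[:, :]
out=np.zeros((600,800,3),np.uint8); out[:300,:500]=a; out[300:600]=0
b=cv2.resize(b[150:600],None,fx=1,fy=1)
cv2.imwrite('pics/w6z.png',np.hstack([cv2.resize(im[80:140,280:350],(350,300),interpolation=cv2.INTER_CUBIC), cv2.resize(b,(400,300))]))
bb=cv2.convertScaleAbs(im[210:330,265:375],alpha=2.2)
A=cv2.resize(im[80:140,285:345],(300,300),interpolation=cv2.INTER_CUBIC); Bm=cv2.resize(bb,(495,540),interpolation=cv2.INTER_CUBIC)
out=np.zeros((540,795,3),np.uint8); out[:300,:300]=A; out[:,300:]=Bm; cv2.imwrite('pics/w6z.png',out)
E
```

```text
time: 17.52
position: [0.508, 0.2287, 0.1663]
tool_rot: [0.81, -0.587, 0.0, -0.0]
ft_force: [-0.7, -0.6, -0.1]
grip_width: 0.033
time: 18.52
position: [0.43, -0.0652, 0.1654]
tool_rot: [0.809, -0.588, -0.001, 0.0]
ft_force: [-0.0, 0.5, 0.4]
grip_width: 0.0329
time: 18.9
position: [0.4315, -0.0629, 0.166]
tool_rot: [0.81, -0.586, -0.0, -0.0]
ft_force: [0.2, 0.6, 0.1]
grip_width: 0.0331
[ 0.43156327 -0.06292545  0.16604509] [ 8.10274607e-01 -5.86050389e-01 -3.90696731e-05 -2.84490058e-05] [  0.8 -79.7  66. ]
```

View pics/w6z.png

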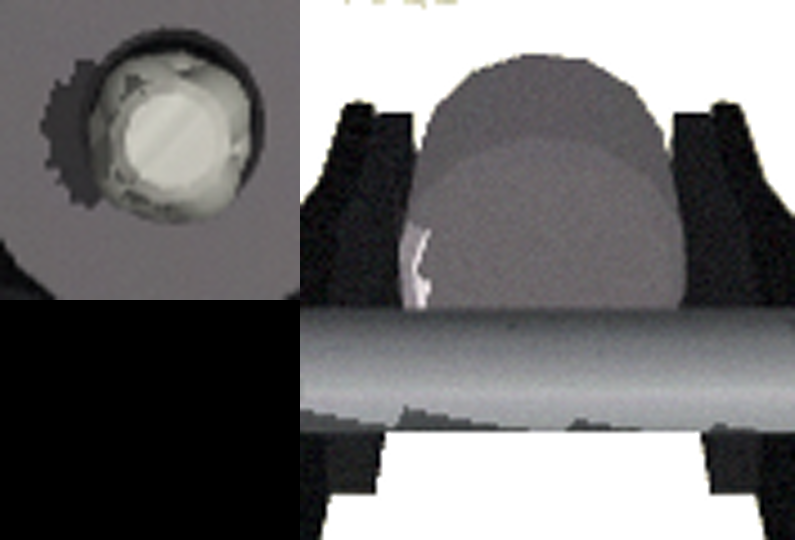

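```bash
python3 - <<'E'
from ov import *
from scipy.optimize import least_squares
c=load('w6'); p=np.array([ 0.43156327,-0.06292545,0.16604509]); M=Ro.from_quat([ 8.10274607e-01,-5.86050389e-01,-3.9e-05,-2.84e-05]).as_matrix()
T=np.linspace(0,2*np.pi,181)
def circ(x,y,z,r): return np.array([proj(c,p+M@np.array([x+r*np.cos(a),y+r*np.sin(a),z])) for a in T])
def f(v):
    x,y,z=v; b=circ(x,y,z,.017); u=circ(x,y,z-.028,.017)
    return np.array([b[:,1].min(),u[:,1].min(),u[:,0].min(),u[:,0].max(),b[:,0].min(),b[:,0].max()])
obs=np.array([221.8,240.4,287.2,350.8,290.6,346.8])
s=least_squares(lambda v:f(v)-obs,[0,0,.026],x_scale=1e-3); print(s.x,s.fun.round(1))
X=onz(c,320,108,.1); print('stud',X, (M.T@(X-p)*1000).round(1), 'cap now', (p+M@s.x))
E
```

```text
[-9.34668536e-05  2.15959022e-03  2.98830199e-02] [-1.   0.9 -0.3  0.   0.8 -0.5]
stud [ 0.5070228  -0.03877061  0.1       ] [  0.7 -79.2  66. ] cap now [ 0.4294821  -0.06351009  0.13616208]
```

```bash
python3 - <<'E'
from ov import *
from scipy.optimize import least_squares
c=load('w6'); p=np.array([ 0.43156327,-0.06292545,0.16604509]); M=Ro.from_quat([ 8.10274607e-01,-5.86050389e-01,-3.9e-05,-2.84e-05]).as_matrix()
T=np.linspace(0,2*np.pi,181)
def circ(x,y,z,r): return np.array([proj(c,p+M@np.array([x+r*np.cos(a),y+r*np.sin(a),z])) for a in T])
obs=np.array([221.8,240.4,287.2,350.8,290.6,346.8])
for z in (.0263,.028):
  def f(v):
    x,y=v; b=circ(x,y,z,.017); u=circ(x,y,z-.028,.017)
    return np.array([b[:,1].min(),u[:,1].min(),u[:,0].min(),u[:,0].max(),b[:,0].min(),b[:,0].max()])
  s=least_squares(lambda v:f(v)-obs,[0,0],x_scale=1e-3); print(z,s.x*1e3,s.fun.round(1))
E
```

```text
0.0263 [-0.09650772  0.57239493] [-1.2  1.1 -1.1  0.8  0.2  0.1]
0.028 [-0.0950645   1.32542213] [-1.1  1.  -0.7  0.5  0.5 -0.2]
```

```bash
python3 -m pendant '[[[0.2,-10,0],0],[[0.2,-20,0],0],[[0.2,-25,0],0],[[0.2,-18,4],0],[[0,-7.4,8],0],[[0,0,8],0],[[0,0,6],0],[[0,0,2],0]]'
python3 -m pendant '[[[0,0,0],0],[[0,0,0],0]]'
python3 -c "
from h import *
o=robot.get_obs(); print(o['position'],tool([.507,-.0388,.1]))"
```

```text
time: 19.95
position: [0.507, -0.0395, 0.1373]
tool_rot: [0.81, -0.587, -0.001, 0.0]
ft_force: [-0.9, -1.2, -0.4]
grip_width: 0.0327
time: 20.2
position: [0.5082, -0.0396, 0.1383]
tool_rot: [0.81, -0.587, 0.0, -0.0]
ft_force: [-0.5, 1.1, 0.1]
grip_width: 0.0333
[ 0.50816792 -0.03964423  0.13830548] [-1.1776884   0.86305619 38.30476074]
```

```bash
python3 -m pendant '[[[-1.1,-0.2,0],0],[[0,0,3],0],[[0,0,4],0],[[0,0,3],0],[[0,0,1],0],[[0,0,0],0]]'
python3 -m pendant '[[[0,0,1],0],[[0,0,1],0],[[0,0,0],0]]'
python3 -m pendant '[[[0,0,1],0],[[0,0,1],0],[[0,0,0],0]]'
```

```text
time: 20.95
position: [0.5079, -0.0383, 0.1269]
tool_rot: [0.81, -0.587, -0.0, 0.0]
ft_force: [-0.6, 0.8, -0.5]
grip_width: 0.0332
time: 21.32
position: [0.5079, -0.0384, 0.125]
tool_rot: [0.81, -0.587, -0.0, 0.0]
ft_force: [-0.7, 0.1, -0.1]
grip_width: 0.0333
time: 21.7
position: [0.5079, -0.0383, 0.1229]
tool_rot: [0.81, -0.587, -0.0, 0.0]
ft_force: [0.4, -0.7, -0.6]
grip_width: 0.033
```

```bash
python3 -c "
from h import *
o=robot.get_obs(); print(o['position'],o['ft_force'],o['moment'],tool([.507,-.0388,.1]))"
```

```text
[ 0.50789433 -0.0383137   0.12294639] [ 0.36715489 -0.65301836 -0.64698321] [-0.00345179 -0.03281799  0.02317115] [ 0.18698927  0.99772611 22.94651602]
```

The cap is 3.4 mm over the stud with no contact, so the mouth is on. Continuing down to the balls.

```bash
python3 -m pendant '[[[0,0,1.5],0],[[0,0,1.5],0],[[0,0,1],0],[[0,0,0],0]]'
python3 -m pendant '[[[0,0,0.5],0],[[0,0,0.5],0],[[0,0,0],0]]'
python3 -m pendant '[[[0,0,0.5],0],[[0,0,0.5],0],[[0,0,0],0]]'
```

```text
time: 22.2
position: [0.5076, -0.0382, 0.1189]
tool_rot: [0.81, -0.587, -0.0, 0.0]
ft_force: [-0.7, 0.2, -0.2]
grip_width: 0.0328
time: 22.58
position: [0.5077, -0.0382, 0.1183]
tool_rot: [0.81, -0.587, -0.0, 0.0]
ft_force: [-1.6, 0.7, 4.8]
grip_width: 0.0329
time: 22.95
position: [0.5079, -0.0382, 0.1176]
tool_rot: [0.81, -0.587, 0.0, -0.0]
ft_force: [-1.9, 0.6, 6.7]
grip_width: 0.0332
```

```bash
python3 -m pendant '[[[0,0,0.6],0],[[0,0,0.6],0],[[0,0,0],0]]'
python3 -m pendant '[[[0,0,0.6],0],[[0,0,0.6],0],[[0,0,0],0]]'
python3 -m pendant '[[[0,0,0.6],0],[[0,0,0.6],0],[[0,0,0],0]]'
python3 -m pendant '[[[0,0,1],0],[[0,0,1],0],[[0,0,0],0]]'
```

```text
time: 23.32
position: [0.5079, -0.0383, 0.1164]
tool_rot: [0.81, -0.587, 0.0, -0.0]
ft_force: [-1.9, 1.0, 6.0]
grip_width: 0.0333
time: 23.7
position: [0.5076, -0.0382, 0.1148]
tool_rot: [0.81, -0.587, -0.0, 0.0]
ft_force: [-2.4, 0.5, 4.5]
grip_width: 0.0327
time: 24.08
position: [0.5076, -0.0382, 0.113]
tool_rot: [0.81, -0.587, -0.001, 0.0]
ft_force: [-2.4, 0.2, 1.0]
grip_width: 0.0327
time: 24.45
position: [0.5076, -0.0383, 0.1107]
tool_rot: [0.81, -0.587, -0.001, 0.0]
ft_force: [-0.8, 0.8, -4.5]
grip_width: 0.0332
```

The resistance peaked, then dropped and turned to a pull of −4.5 N: that was the click. Now pressing home.

```bash
python3 -m pendant '[[[0,0,1],0],[[0,0,1],0],[[0,0,0],0]]'
python3 -m pendant '[[[0,0,1],0],[[0,0,1],0],[[0,0,0],0]]'
python3 -m pendant '[[[0,0,1],0],[[0,0,0],0]]'
```

```text
time: 24.82
position: [0.5076, -0.0383, 0.109]
tool_rot: [0.81, -0.587, -0.0, 0.0]
ft_force: [-1.9, 0.8, -6.2]
grip_width: 0.033
time: 25.2
position: [0.5084, -0.0385, 0.1077]
tool_rot: [0.81, -0.587, 0.001, -0.0]
ft_force: [-1.4, 0.3, -1.4]
grip_width: 0.033
time: 25.45
position: [0.5084, -0.0385, 0.1067]
tool_rot: [0.81, -0.587, 0.001, -0.0]
ft_force: [-0.9, 0.5, -0.5]
grip_width: 0.0329
```

```bash
python3 -m pendant '[[[0,0,1],0],[[0,0,0],0]]' - 60
python3 -m pendant '[[[0,0,1],0],[[0,0,0],0]]'
python3 -m pendant '[[[0,0,1],0],[[0,0,0],0]]'
```

```text
time: 25.7
position: [0.5084, -0.0385, 0.1063]
tool_rot: [0.81, -0.587, 0.001, -0.0]
ft_force: [-1.9, -0.1, 5.7]
grip_width: 0.033
time: 25.95
position: [0.5084, -0.0385, 0.1062]
tool_rot: [0.81, -0.587, 0.001, -0.0]
ft_force: [-3.5, 1.7, 13.1]
grip_width: 0.033
time: 26.2
position: [0.5084, -0.0385, 0.1061]
tool_rot: [0.81, -0.587, 0.001, -0.0]
ft_force: [-4.4, 1.6, 20.4]
grip_width: 0.033
```

Hard stop at TCP z 0.106, exactly the predicted home height, with a 20 N press. Letting it settle and taking a final check picture.

```bash
python3 -m pendant '[[[0,0,0.3],0],[[0,0,0],0],[[0,0,0],0],[[0,0,0],0]]'
python3 - <<'E'
from h import *
s=snap('scene','s9')['pixels']; w=snap('wrist','w9')['pixels']
out=np.hstack([cv2.resize(s[150:310,210:430],None,fx=1.8,fy=2.2*.82),cv2.resize(w[150:370,220:420],(400,289))])
cv2.imwrite('pics/fin.png',cv2.convertScaleAbs(out,alpha=1.5)); print(out.shape)
o=robot.get_obs(); print(o['time'],o['ft_force'],o['position'],o['grip_width'])
E
```

```text
time: 26.7
position: [0.5084, -0.0385, 0.1061]
tool_rot: [0.81, -0.587, 0.001, -0.0]
ft_force: [-6.0, 1.8, 21.3]
grip_width: 0.0328
(289, 796, 3)
26.8 [-5.44155037  1.34461963 21.99224407] [ 0.50842255 -0.038472    0.10609803] 0.03282335139868197
```

View pics/fin.png

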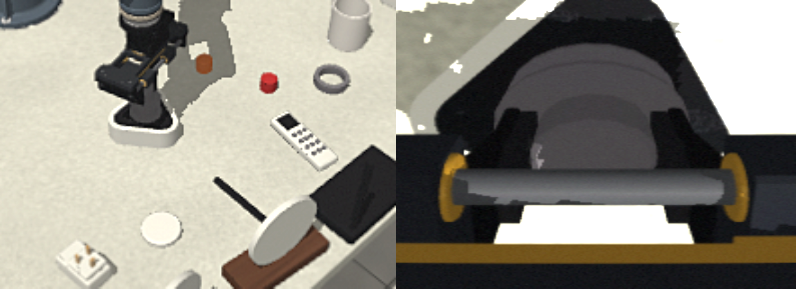

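The bobbin is seated on the stand with the cap on top between the fingers, and the bystanders in view are undisturbed. Handing in.

```bash
python3 -c "
from rig import order
print(order.hand_in())"
```

```text
the job is handed in; nothing more can be done
None
```

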